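# Widen the green pan-lid rack by one hole

### The job

Widen the pan-lid rack that has the green slide by one setting: press its orange spring pin flush, pull the slide outwards (towards its own wire hoop) past the pin, and let the pin pop up again in the very next hole, then let go. Leave the rack with the white slide at its setting.

Things in the scene. Friction and masses are not known exactly. Their poses are not given: they have to be found in the camera images.
- green_tab (a point): Top centre of the green finger tab on the slide: a block 12 mm thick along y, 30 across x, 34 tall above the slide's flat top, which lies 60 mm above the counter. z up, +y outwards along the slide, towards its own wire hoop. At start the pin's centre is 14 mm from the tab's centre on the +y side; the next hole is 56 mm on the -y side. Keep the white rack, alike, 0.15 m or more away, clear.
- green_slide (a joint): Green channel, 40 mm wide, 283 long, on a rack fixed to the counter. m, grows outwards: 0 = pin in first hole (start), 0.070 next hole, 0.140 third; 1 mm play. Rubs with 2 N; locked while the pin is up. With the pin flush, some 10 N of pull lets the hole's edge push the domed pin under; it rides beneath until the next hole, pops up and stops the slide: pull a few mm over.
- green_pin (a joint): How far the orange pin is pressed, m: 0 up (8 mm above the slide's top), 0.008 flush, stop 0.013. Domed, 14 mm across, in a 16 mm square hole; stays with the rack. Spring 3 to 5 N. Fingers straddling the tab along y, open 18 to 22 mm, press it with one fingertip on coming down to the slide's top, then can close on the tab and pull.
- white_slide (a joint): Slide of the other rack, of the same make but white, with an orange pin too: m, 0 = in its first hole (start), where it is to stay. On each rack a pan lid stands between two fixed wire hoops at the end away from the slide's hoop, 0.21 m on the -y side of the tab, up to 0.17 m above the counter; a slide's own hoop stands 0.12 m on the +y side, 0.11 m tall.

How it is judged:
By the outcome, as a careful person would: the job done as asked, in the order asked, and still so for the second after the job is handed in, with the robot touching nothing.
It also fails if it takes over 38 s, if anything falls off the work surface, if the arm or the gripper's body presses on something with over 40 N, if the wrist force passes 120 N, or if a joint passes its speed limit or range.

### The arm

A 6-joint arm with a two-finger parallel gripper is mounted at the origin on the work surface. World frame = base frame: x ahead of the robot, y to its left, z up, the work surface at z = 0. Lengths are in m, angles in rad, forces in N, time in s.
With the tool pointing down it reaches from about 0.275 to 0.85 m from the base axis. Payload 19 kg.
Tool frame: the origin (TCP) lies midway between the tips of the shut fingers; the grasp point (between the pads) lies 19 mm behind it; z points along the fingers, y is the line along which they close (so a half turn about z gives the same grasp; the last joint's range is limited). The gripper opens to 85 mm and grips with 20 to 120 N. Pads are 22 mm wide; open, the fingers measure 114 mm over their backs; the gripper's body (76 mm by 85 mm) begins 54 mm behind the grasp point. The pads swing forward as they close: fully open they stand 13 mm farther back than shut.
Start: joints at [-1.342, 0.15, 1.437, -0, 1.554, -0.134], TCP at [0.204, -0.538, 0.231] pointing down, gripper open.
Joint ranges: [-2.8, 2.8], [-0.68, 2.1], [0.12, 2.68], [-1.39, 4.53], [0.16, 2.79], [-2.81, 2.81]. Speed limits (rad/s): [1.89, 1.89, 2.22, 3.01, 3.01, 3.01].

### API

Orientations are given as a unit quaternion [x, y, z, w].
In Python, from cell import r, viewer gives the robot as it stands.
- The arm moves only by the tool step_arm, never from a script. Its argument "deltas" is a list of rows, each a list of 7 numbers: the shift along the tool's x, y, z scaled (see below), then the turn, a rotation vector about the tool's x, y, z scaled (see below), then the closure, from 0 (fully open) to 1 (shut). A call has 1 to 12 rows; each row shifts and turns the commanded pose from where the row before left it, along the tool's axes as they then stand; what a row does not reach is not made up. The controller multiplies each number of a shift by 750 mm and each number of a turn by pi rad. A row lasts 1/10 s, in which the tool goes at most 50 mm and 8.59 degrees, less where a joint would pass 70% of its speed; a pose out of reach is approached as far as the arm can. A call with a number of a shift or a turn outside -1 to 1 is refused whole. A call with a gripper value outside its range is refused whole. The fingers move at their own pace and stop on an object; the grip force is fixed at half the most. Time passes only in rows, so rows that do not move let the fingers close. It gives the time, the measured TCP pose, the force, the opening and the grip force at its end, in the units of the state.
- r.read_state(): the state, without advancing time (a new reading comes with each control period).
- viewer.get_image(name): name is "side" or "top"; returns the picture (400x640x3 uint8, blue, green, red); there is no depth.
- viewer.get_calibration(name): a dict with "fx", "fy", "cx", "cy" (pixels), "eye" and "attitude" of the camera in the world. Camera axes: x right, y down, z forward; pixel columns grow to the right and rows downward; lengths in m; the calibration is good to about 2 mm. A picture is of the moment at which its call begins. get_calibration takes no time and is no camera call.
- r.sign_off(): hands the job in; it is judged then, once.
Trained networks look in the newest picture that a camera, given by its name, has taken for a name from the list of things; names that differ only in an ending like _2 or _b are one class to them, and where a whole thing is asked for, a point or a joint stands for the part that bears it (a point fixed in the world has none). Each returns a list of dicts, best first, with "score" (0 to 1); they miss things now and then, are a little off and sometimes report something else, mostly with a low value. They report only what shows in the picture. A call takes as long as a camera call.
- viewer.search_frame(camera, target): "position" ([x, y, z] in m, in world coordinates, good to about 4 mm: the middle of the surface that is visible of it).
- viewer.landmark_of(camera, target): "position" ([x, y, z] in m, in world coordinates, good to about 4 mm: a listed point, or the origin of a listed thing).
The state is a dict: "t": time; "joints": joint angles; "joint_vel": joint speeds; "effort": joint torques, N m; "eef_pos": TCP position; "tool_rot": TCP orientation; "contact_force": force on the tool from outside, world axes, zero at the start; "torque": the same for the moment, N m; "opening": finger opening in m; "grasp_force": force on a finger pad.
Only numpy, scipy, OpenCV 4.12 (cv2) and the standard library are available. Lean on these libraries where they do the work, as an engineer would, in place of code of your own. Each camera call takes 0.05 s, during which the arm holds its last target. There are 200 camera calls.

## Working session

There is one attempt and no reset: what is moved stays moved. The work goes in short steps, Python scripts to look and compute and a tool call to move; the robot and the scene stay as the last step left them, time stands still between calls to the robot, and variables do not carry over. Pictures are saved under pics/ and viewed, at most 10 in all, crops included, and the job is handed in when it is done.

Besides the shell and the picture viewer there is one more tool, called after "Call:" by a JSON object that holds its "op" and its "data", one argument or row to a line. step_arm: Moves the arm, as the interface text tells. Shifts and turns lie within -1 to 1; 1 stands for 750 mm of shift or pi rad of turn. Its arguments: {"type":"object","properties":{"deltas":{"type":"array","items":{"type":"array","items":{"type":"number","minimum":-1,"maximum":1}}}},"required":["deltas"]}

```bash
mkdir -p pics
python3 - <<'E'
from cell import r, viewer
import cv2
for c in("side","top"):
    cv2.imwrite(f"pics/{c}0.png",viewer.get_image(c)); print(c,viewer.get_calibration(c))
    for n in("green_tab","white_slide","green_slide","green_pin"):
        print(n,[(d["score"],d["position"]) for d in viewer.landmark_of(c,n)][:3])
print(r.read_state())
E
```

```text
side {'fx': 404.356881075269, 'fy': 404.356881075269, 'cx': 322.6524578414519, 'cy': 200.59424857819224, 'eye': array([ 0.22810057, -0.34865499,  0.48577177]), 'attitude': array([ 0.83998555, -0.32390309,  0.14925912, -0.40894104])}
green_tab [(0.77, [0.4583, -0.0147, 0.0915])]Traceback (most recent call last):
  File "<stdin>", line 6, in <module>
ValueError: it knows: green_tab
```

View pics/side0.png

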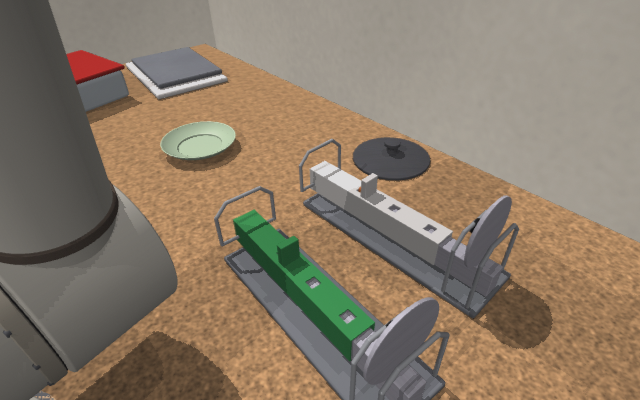

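The side picture shows the green tab at about (288,245), with the holes at (313,283) and (348,317). The pin is hidden behind the tab, and the white rack is to the right.

Run:
```python
from cell import r, viewer
import cv2,numpy as np
cv2.imwrite("pics/top0.png",viewer.get_image("top")); print(viewer.get_calibration("top"))
print(viewer.landmark_of("top","green_tab"))
for c in("side","top"):
  for n in("green_tab","green_slide","green_pin","white_slide"):
    try: print(c,n,viewer.search_frame(c,n))
    except Exception as e: print(e)
print(r.read_state())
```

```text
{'fx': 514.8062246280645, 'fy': 514.8062246280645, 'cx': 321.9479986881547, 'cy': 197.18687788314355, 'eye': array([0.4522972 , 0.02383825, 0.7854733 ]), 'attitude': array([-0.70074273,  0.7089676 , -0.05635826,  0.0561098 ])}
[{'position': [0.4558, -0.0146, 0.0913], 'score': 0.9}]
side green_tab [{'position': [0.442, -0.0386, 0.0591], 'score': 0.72}]
side green_slide [{'position': [0.4431, -0.041, 0.0628], 'score': 0.8}]
side green_pin []
side white_slide [{'position': [0.6414, -0.0064, 0.062], 'score': 0.71}, {'position': [0.4417, -0.0432, 0.0611], 'score': 0.62}]
top green_tab [{'position': [0.4533, -0.0117, 0.0571], 'score': 0.93}]
top green_slide [{'position': [0.4547, -0.0055, 0.0613], 'score': 0.57}]
top green_pin []
top white_slide [{'position': [0.6443, 0.0162, 0.058], 'score': 0.59}]
{'t': 0.6, 'joints': array([-1.34202785e+00,  1.50535816e-01,  1.43741093e+00, -5.56254979e-06,
        1.55381091e+00, -1.34001850e-01]), 'joint_vel': array([-0.00061493,  0.00078861, -0.00068337,  0.00116349, -0.00045504,
        0.00026391]), 'effort': array([-1.90035425e-03, -7.12498426e+01, -5.70895386e+01, -2.13179233e-04,
        1.37278472e-03, -6.51050414e-07]), 'eef_pos': array([ 0.20401833, -0.53755028,  0.23124071]), 'tool_rot': array([ 9.83594752e-01,  1.80392233e-01, -6.68546968e-06, -8.22769551e-05]), 'contact_force': array([-0.01705623, -0.61040708, -0.33678248]), 'torque': array([ 0.00020847, -0.03795926, -0.0470311 ]), 'grasp_force': 0.0, 'opening': 0.08518787254165387}
```

View pics/top0.png

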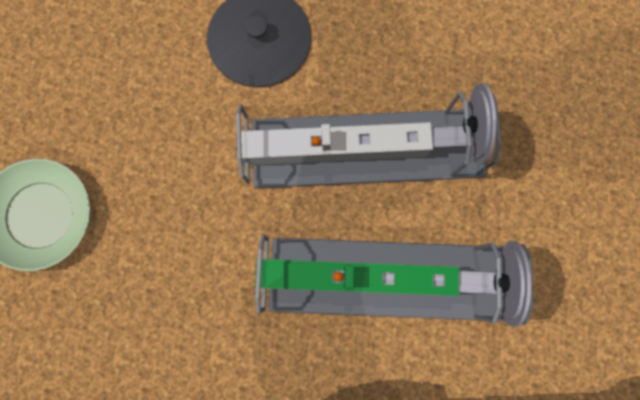

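The top picture shows the orange pin of the green rack at (338,277), the tab at about (349,277), and the holes at (389,279) and (439,281). The slide's own hoop is on the left (+y).

```bash
cat > h.py <<'E'
from cell import r, viewer
import cv2,numpy as np
from scipy.spatial.transform import Rotation as R
def ray(c,uv,z):
    k=viewer.get_calibration(c); d=R.from_quat(k["attitude"]).apply([(uv[0]-k["cx"])/k["fx"],(uv[1]-k["cy"])/k["fy"],1])
    return k["eye"]+d*(z-k["eye"][2])/d[2]
E
python3 - <<'E'
from h import *
im=cv2.imread("pics/top0.png"); hsv=cv2.cvtColor(im,cv2.COLOR_BGR2HSV)
g=cv2.inRange(hsv,(50,120,40),(80,255,255)); n,l,s,c=cv2.connectedComponentsWithStats(g)
i=1+s[1:,4].argmax(); m=(l==i).astype(np.uint8)
print(s[i]); cn=max(cv2.findContours(m,0,2)[0],key=cv2.contourArea); rc=cv2.minAreaRect(cn);print(rc)
for p in cv2.boxPoints(rc): print(p,ray("top",p,.06).round(4))
o=cv2.inRange(hsv,(3,180,100),(14,255,255)); n,l,s,c=cv2.connectedComponentsWithStats(o)
for k in range(1,n):
    if s[k,4]>25: print("orange",c[k],s[k],ray("top",c[k],.066).round(4))
gr=cv2.cvtColor(im,cv2.COLOR_BGR2GRAY)
h=((m==0)).astype(np.uint8); h[:262]=0;h[294:]=0;h[:,:268]=0;h[:,455:]=0
n,l,s,c=cv2.connectedComponentsWithStats(h)
for k in range(1,n):
    if 25<s[k,4]<400: print("hole",c[k],s[k],ray("top",c[k],.06).round(4))
cv2.imwrite("pics/c.png",cv2.resize(im[230:330,240:400],None,fx=5,fy=5))
E
```

```text
[ 261  260  198   35 5000]
((359.8708801269531, 276.9246520996094), (197.30810546875, 28.52669334411621), 2.108095169067383)
[260.7589  287.54938] [0.4427 0.1093 0.06  ]
[261.8083 259.042 ] [0.4821 0.1081 0.06  ]
[458.98285 266.29993] [ 0.4688 -0.1674  0.06  ]
[457.93347 294.8073 ] [ 0.4297 -0.1638  0.06  ]
orange [315.78947368 140.89473684] [313 137   7   8  38] [0.6501 0.0308 0.066 ]
orange [337.68181818 276.11363636] [334 273   8   7  44] [0.4572 0.0025 0.066 ]
hole [409.19884726 263.21902017] [332 262 123   5 347] [ 0.4739 -0.098   0.06  ]
hole [338.03614458 275.96385542] [332 270  13  13 166] [0.4574 0.0018 0.06  ]
hole [388.18674699 278.13253012] [382 272  13  14 166] [ 0.4536 -0.068   0.06  ]
hole [438.175 279.975] [432 274  13  13 160] [ 0.4503 -0.1374  0.06  ]
```

View pics/c.png

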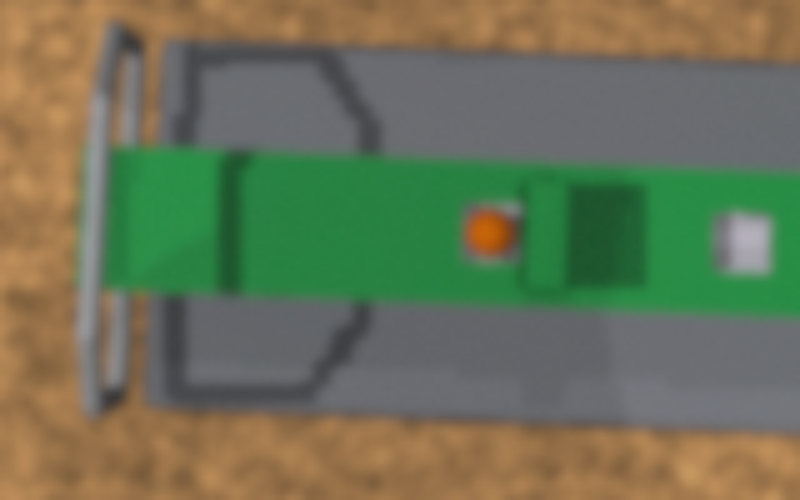

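Call:
{"op": "step_arm", "data": {
  "deltas": [
    [0, 0, 0, 0, 0, 0.044, 0.76],
    [0, 0, 0, 0, 0, 0.044, 0.76],
    [0, 0, 0, 0, 0, 0.044, 0.76],
    [0.019, -0.045, 0, 0, 0, 0, 0.76],
    [0.019, -0.045, 0, 0, 0, 0, 0.76],
    [0.019, -0.045, 0, 0, 0, 0, 0.76],
    [0.019, -0.045, 0, 0, 0, 0, 0.76],
    [0.019, -0.045, 0, 0, 0, 0, 0.76],
    [0.019, -0.045, 0, 0, 0, 0, 0.76],
    [0.019, -0.045, 0, 0, 0, 0, 0.76],
    [0.019, -0.045, 0, 0, 0, 0, 0.76],
    [0, 0, 0, 0, 0, 0, 0.76]
  ]
}}

```text
t: 1.8
eef_pos: [0.3331, -0.2709, 0.2317]
tool_rot: [1.0, -0.024, 0.001, -0.0]
contact_force: [0.1, -0.7, -0.1]
opening: 0.0207
grasp_force: 0.0
```

```bash
cat >> h.py <<'E'
U=np.array([.0509,.9987,0]); 
def go(t):
    s=r.read_state(); T=R.from_quat(s["tool_rot"]); 
    W=R.from_matrix(np.c_[np.cross(-U,[0,0,-1]),-U,[0,0,-1]])
    print("opening",s["opening"],"F",s["contact_force"].round(1),"pos",s["eef_pos"].round(4),"t",s["t"])
    print("shift units",(T.inv().apply(np.array(t)-s["eef_pos"])/.75).round(4),"turn",((T.inv()*W).as_rotvec()/np.pi).round(4))
E
python3 -c "
from h import *
go([.4567,-.0125,.231])"
```

```text
opening 0.02069455202641481 F [ 0.1 -0.7 -0.1] pos [ 0.3331 -0.2709  0.2317] t 1.8
shift units [ 0.1478 -0.3521  0.0012] turn [-0.     -0.0004  0.0007]
```

Opening is 20.7 mm, as wanted.

Call:
{"op": "step_arm", "data": {
  "deltas": [
    [0.0185, -0.044, 0, 0, 0, 0, 0.765],
    [0.0185, -0.044, 0, 0, 0, 0, 0.765],
    [0.0185, -0.044, 0, 0, 0, 0, 0.765],
    [0.0185, -0.044, 0, 0, 0, 0, 0.765],
    [0.0185, -0.044, 0, 0, 0, 0, 0.765],
    [0.0185, -0.044, 0, 0, 0, 0, 0.765],
    [0.0185, -0.044, 0, 0, 0, 0, 0.765],
    [0.0183, -0.0441, 0, 0, 0, 0, 0.765],
    [0, 0, 0.05, 0, 0, 0, 0.765],
    [0, 0, 0.05, 0, 0, 0, 0.765],
    [0, 0, 0.03, 0, 0, 0, 0.765],
    [0, 0, 0, 0, 0, 0, 0.765]
  ]
}}

```text
t: 3.0
eef_pos: [0.455, -0.0158, 0.1312]
tool_rot: [1.0, -0.026, -0.002, -0.0]
contact_force: [-0.2, -1.0, 0.9]
opening: 0.0199
grasp_force: 0.0
```

```bash
python3 -c "
from h import *
a=viewer.get_image('side');b=viewer.get_image('top')
go([.4567,-.0125,.131])
cv2.imwrite('pics/s1.png',cv2.resize(np.vstack([a[180:330,200:400],b[230:330,240:440]]),None,fx=2.4,fy=2.4))"
```

```text
opening 0.01992393952572777 F [ 0.6  0.2 -0.2] pos [ 0.4566 -0.0162  0.1346] t 3.1
shift units [-0.0001 -0.0049  0.0048] turn [ 0.     -0.0001 -0.0004]
```

View pics/s1.png

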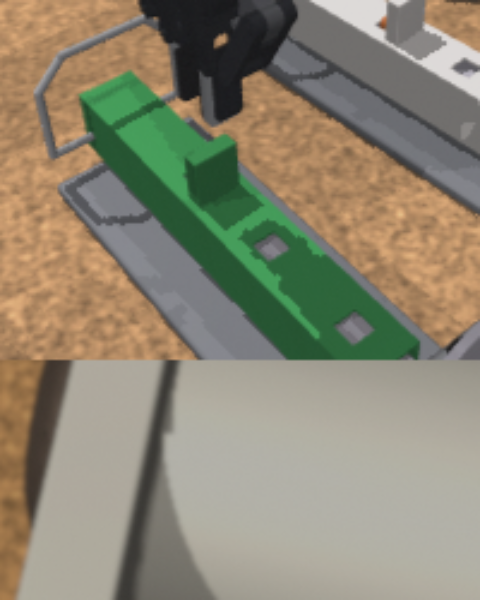

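The side view shows the fingers above and just beyond the tab, with the tab's top at about (210,150) in the crop. The top view is blocked by the arm. Clearance is only 4 mm a side, so I'll check the tab's position against the side picture by projection.

Run:
```python
from h import *
im=cv2.imread("pics/side0.png"); k=viewer.get_calibration("side")
x0,y0,f=265,225,14
c=cv2.resize(im[y0:y0+42,x0:x0+56],None,fx=f,fy=f,interpolation=cv2.INTER_CUBIC)
V=np.array([.9987,-.0509,0])
q=R.from_quat(k["attitude"]).inv()
ctr=np.array([.4567,-.0130,0])
def pr(p):
    d=q.apply(p-k["eye"]); return (((d[0]/d[2]*k["fx"]+k["cx"]-x0+.5)*f),((d[1]/d[2]*k["fy"]+k["cy"]-y0+.5)*f))
for z in(.094,.06):
    P=np.array([pr(ctr+a*.015*V+b*.006*U+[0,0,z]) for a,b in((-1,-1),(1,-1),(1,1),(-1,1))],np.int32)
    cv2.polylines(c,[P],True,(0,0,255) if z>.07 else (255,0,0),1)
cv2.imwrite("pics/p.png",c)
```

```text
(no output)
```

View pics/p.png

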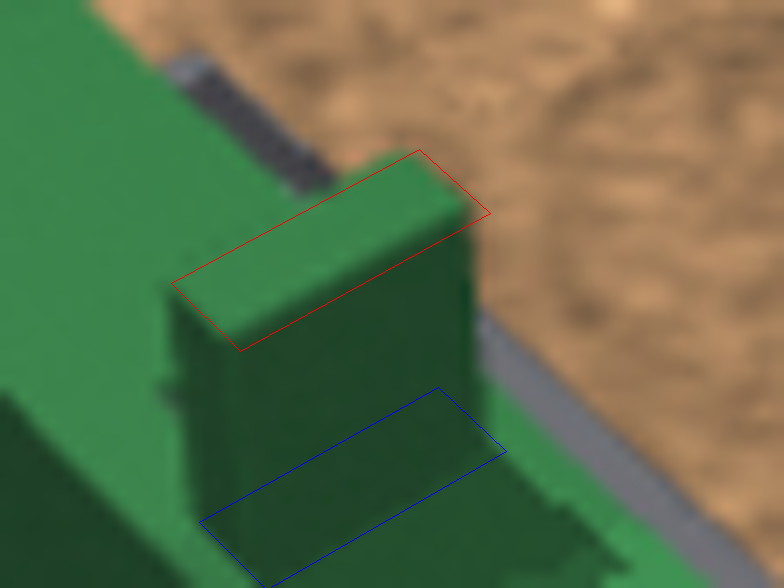

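Call:
{"op": "step_arm", "data": {
  "deltas": [
    [0, 0, 0, 0, 0, 0, 0.765],
    [0, 0, 0, 0, 0, 0, 0.765],
    [0, 0, 0, 0, 0, 0, 0.765]
  ]
}}

```text
t: 3.4
eef_pos: [0.4567, -0.016, 0.1347]
tool_rot: [1.0, -0.026, 0.001, 0.0]
contact_force: [1.0, -0.2, 0.8]
opening: 0.0202
grasp_force: 0.0
```

```bash
python3 -c "
from h import *
go([.4562,-.0120,.105])"
```

```text
opening 0.0201692109514975 F [ 1.  -0.2  0.8] pos [ 0.4567 -0.016   0.1347] t 3.4
shift units [-0.001  -0.0053  0.0396] turn [ 0.     -0.0004 -0.0004]
```

Call:
{"op": "step_arm", "data": {
  "deltas": [
    [-0.001, -0.0053, 0, 0, 0, 0, 0.765],
    [0, 0, 0, 0, 0, 0, 0.765],
    [0, 0, 0.02, 0, 0, 0, 0.765],
    [0, 0, 0.02, 0, 0, 0, 0.765],
    [0, 0, 0.01, 0, 0, 0, 0.765],
    [0, 0, 0.01, 0, 0, 0, 0.765],
    [0, 0, 0.007, 0, 0, 0, 0.765],
    [0, 0, 0, 0, 0, 0, 0.765],
    [0, 0, 0, 0, 0, 0, 0.765]
  ]
}}

```text
t: 4.3
eef_pos: [0.4559, -0.0119, 0.0839]
tool_rot: [1.0, -0.026, 0.0, -0.0]
contact_force: [0.7, 0.4, 0.1]
opening: 0.0199
grasp_force: 0.0
```

Call:
{"op": "step_arm", "data": {
  "deltas": [
    [0, 0, 0.008, 0, 0, 0, 0.765],
    [0, 0, 0.008, 0, 0, 0, 0.765],
    [0, 0, 0.004, 0, 0, 0, 0.765],
    [0, 0, 0, 0, 0, 0, 0.765],
    [0, 0, 0, 0, 0, 0, 0.765]
  ]
}}

```text
t: 4.8
eef_pos: [0.4558, -0.0118, 0.0686]
tool_rot: [1.0, -0.026, -0.0, -0.0]
contact_force: [-0.6, 0.2, 0.1]
opening: 0.02
grasp_force: 0.0
```

Call:
{"op": "step_arm", "data": {
  "deltas": [
    [0, 0, 0.004, 0, 0, 0, 0.765],
    [0, 0, 0, 0, 0, 0, 0.765],
    [0, 0, 0, 0, 0, 0, 0.765]
  ]
}}

```text
t: 5.1
eef_pos: [0.4559, -0.0119, 0.0657]
tool_rot: [1.0, -0.026, 0.0, -0.0]
contact_force: [0.2, -0.3, 3.0]
opening: 0.02
grasp_force: 1.6
```

Call:
{"op": "step_arm", "data": {
  "deltas": [
    [0, 0, 0.003, 0, 0, 0, 0.765],
    [0, 0, 0, 0, 0, 0, 0.765],
    [0, 0, 0, 0, 0, 0, 0.765]
  ]
}}

```text
t: 5.4
eef_pos: [0.4558, -0.0118, 0.0634]
tool_rot: [1.0, -0.026, 0.0, -0.0]
contact_force: [1.0, -0.4, 3.2]
opening: 0.0201
grasp_force: 1.9
```

Pin contact at about 3 N; continuing down to the slide's top.

Call:
{"op": "step_arm", "data": {
  "deltas": [
    [0, 0, 0.003, 0, 0, 0, 0.765],
    [0, 0, 0, 0, 0, 0, 0.765],
    [0, 0, 0, 0, 0, 0, 0.765]
  ]
}}

```text
t: 5.7
eef_pos: [0.4558, -0.0119, 0.0611]
tool_rot: [1.0, -0.026, 0.0, -0.0]
contact_force: [0.3, 0.2, 4.9]
opening: 0.0198
grasp_force: 2.2
```

Call:
{"op": "step_arm", "data": {
  "deltas": [
    [0, 0, 0.002, 0, 0, 0, 0.765],
    [0, 0, 0, 0, 0, 0, 0.765],
    [0, 0, 0, 0, 0, 0, 0.765]
  ]
}}

```text
t: 6.0
eef_pos: [0.4559, -0.0119, 0.06]
tool_rot: [1.0, -0.026, 0.0, 0.0]
contact_force: [-1.9, 0.9, 13.5]
opening: 0.0202
grasp_force: 6.7
```

The fingertips are now on the slide's top (13.5 N), so the pin is flush. Closing on the tab.

Call:
{"op": "step_arm", "data": {
  "deltas": [
    [0, 0, 0, 0, 0, 0, 0.8],
    [0, 0, 0, 0, 0, 0, 0.85],
    [0, 0, 0, 0, 0, 0, 1],
    [0, 0, 0, 0, 0, 0, 1],
    [0, 0, 0, 0, 0, 0, 1]
  ]
}}

```text
t: 6.5
eef_pos: [0.4559, -0.0121, 0.0603]
tool_rot: [1.0, -0.026, 0.0, 0.0]
contact_force: [-4.1, -2.6, 16.4]
opening: 0.0109
grasp_force: 69.7
```

Call:
{"op": "step_arm", "data": {
  "deltas": [
    [0, -0.004, 0, 0, 0, 0, 1],
    [0, -0.006, 0, 0, 0, 0, 1],
    [0, -0.006, 0, 0, 0, 0, 1],
    [0, 0, 0, 0, 0, 0, 1],
    [0, 0, 0, 0, 0, 0, 1]
  ]
}}

```text
t: 7.0
eef_pos: [0.4566, 0.0003, 0.0603]
tool_rot: [1.0, -0.026, 0.0, -0.0]
contact_force: [-4.0, 2.7, 18.6]
opening: 0.0112
grasp_force: 65.7
```

Call:
{"op": "step_arm", "data": {
  "deltas": [
    [0, -0.008, 0, 0, 0, 0, 1],
    [0, -0.01, -0.001, 0, 0, 0, 1],
    [0, -0.01, 0, 0, 0, 0, 1],
    [0, -0.01, 0, 0, 0, 0, 1],
    [0, -0.01, 0, 0, 0, 0, 1],
    [0, -0.01, 0, 0, 0, 0, 1],
    [0, -0.007, 0, 0, 0, 0, 1],
    [0, -0.004, 0, 0, 0, 0, 1],
    [0, 0, 0, 0, 0, 0, 1],
    [0, 0, 0, 0, 0, 0, 1]
  ]
}}

```text
t: 8.0
eef_pos: [0.4591, 0.0523, 0.0604]
tool_rot: [1.0, -0.026, 0.0, -0.0]
contact_force: [2.0, 4.1, 5.2]
opening: 0.0113
grasp_force: 64.5
```

Call:
{"op": "step_arm", "data": {
  "deltas": [
    [0, -0.003, 0, 0, 0, 0, 1],
    [0, -0.003, 0, 0, 0, 0, 1],
    [0, 0, 0, 0, 0, 0, 1],
    [0, 0, 0, 0, 0, 0, 1]
  ]
}}

```text
t: 8.4
eef_pos: [0.4594, 0.0567, 0.0604]
tool_rot: [1.0, -0.026, 0.0, -0.0]
contact_force: [1.9, 5.7, 4.9]
opening: 0.0108
grasp_force: 64.4
```

Call:
{"op": "step_arm", "data": {
  "deltas": [
    [0, -0.002, 0, 0, 0, 0, 1],
    [0, -0.002, 0, 0, 0, 0, 1],
    [0, 0, 0, 0, 0, 0, 1],
    [0, 0, 0, 0, 0, 0, 1]
  ]
}}

```text
t: 8.8
eef_pos: [0.4595, 0.0593, 0.0603]
tool_rot: [1.0, -0.026, 0.0, 0.0]
contact_force: [0.6, 0.6, 4.7]
opening: 0.0112
grasp_force: 64.6
```

```bash
python3 -c "
from h import *
a=viewer.get_image('side');go([.4594,.06,.06])
cv2.imwrite('pics/s2.png',cv2.resize(a[160:330,200:400],None,fx=3.5,fy=3.5))"
```

```text
opening 0.011095825559752984 F [0.4 0.4 4.5] pos [0.4595 0.0593 0.0603] t 8.85
shift units [-0.0001 -0.001   0.0004] turn [ 0.     -0.     -0.0003]
```

View pics/s2.png

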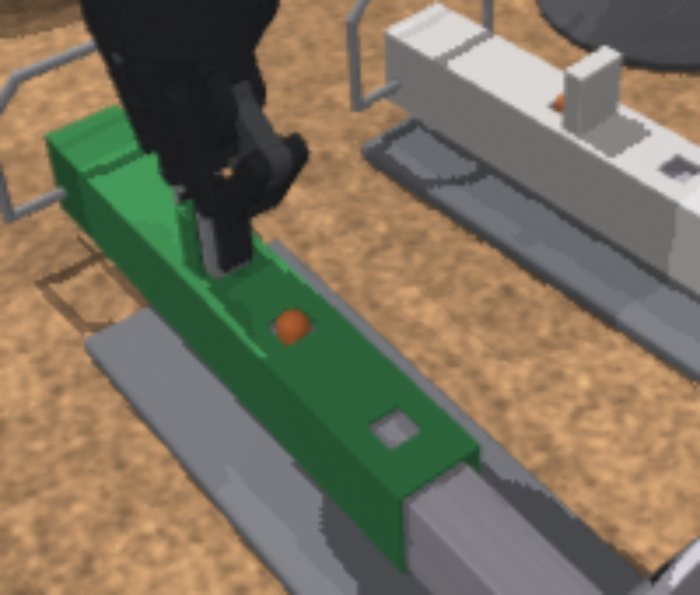

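The orange pin is up in the next hole (crop 292,326), with the third hole free at (393,428). I'll tug slightly to confirm the lock, then release.

Call:
{"op": "step_arm", "data": {
  "deltas": [
    [0, -0.002, 0, 0, 0, 0, 1],
    [0, -0.001, 0, 0, 0, 0, 1],
    [0, 0, 0, 0, 0, 0, 1]
  ]
}}

```text
t: 9.15
eef_pos: [0.4595, 0.0603, 0.0603]
tool_rot: [1.0, -0.026, -0.0, 0.001]
contact_force: [-0.8, -14.7, 5.5]
opening: 0.0114
grasp_force: 66.0
```

It is locked: the force rose to 15 N with little motion. Backing off the strain, opening to about 20 mm and rising.

Call:
{"op": "step_arm", "data": {
  "deltas": [
    [0, 0.001, 0, 0, 0, 0, 1],
    [0, 0, 0, 0, 0, 0, 0.85],
    [0, 0, 0, 0, 0, 0, 0.765],
    [0, 0, 0, 0, 0, 0, 0.765],
    [0, 0, 0, 0, 0, 0, 0.765],
    [0, 0, -0.01, 0, 0, 0, 0.765],
    [0, 0, -0.03, 0, 0, 0, 0.765],
    [0, 0, -0.05, 0, 0, 0, 0.765],
    [0, 0, -0.06, 0, 0, 0, 0.765],
    [0, 0, -0.06, 0, 0, 0, 0.765],
    [0, 0, 0, 0, 0, 0, 0.765],
    [0, 0, 0, 0, 0, 0, 0.765]
  ]
}}

```text
t: 10.35
eef_pos: [0.4596, 0.0609, 0.2188]
tool_rot: [1.0, -0.026, 0.001, -0.0]
contact_force: [-0.2, 0.2, -0.8]
opening: 0.02
grasp_force: 0.0
```

```bash
python3 -c "
from h import *
a=viewer.get_image('side');go([.4594,.06,.06])
cv2.imwrite('pics/s3.png',a)"
```

```text
opening 0.019805596659895834 F [-0.8 -0.3 -0.1] pos [0.4592 0.0609 0.2177] t 10.4
shift units [0.0003 0.0012 0.2102] turn [-0.      0.0001 -0.0003]
```

View pics/s3.png

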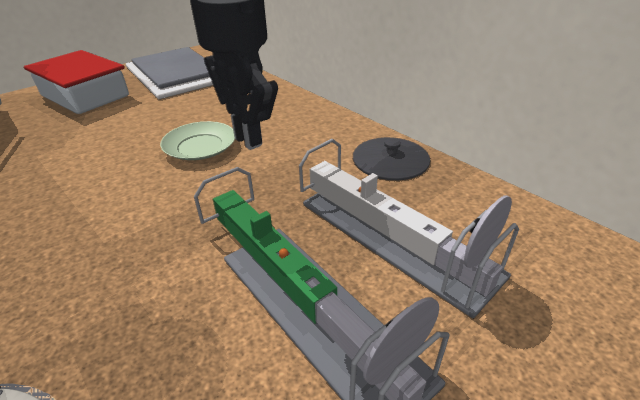

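The pin is up at (283,253) in the second hole, the gripper is clear, and the white rack hasn't moved.

```bash
python3 -c "
from cell import r
print(r.sign_off())"
```

```text
the job is handed in; nothing more can be done
None
```

The green rack is one setting wider: its pin is up and locked in the very next hole, the gripper is clear, the white rack was left at its setting, and the job was handed in at about 10.4 s of the 38 s allowed.

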